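# Tighten the conservator's press until the handle slips

## Robot

A 7-joint arm with a two-finger parallel gripper is mounted at the origin on the work surface. World frame = base frame: x ahead of the robot, y to its left, z up, the work surface at z = 0. Lengths are in m, angles in rad, forces in N, time in s.
With the tool pointing down it reaches from about 0.4 to 0.85 m from the base axis. Payload 10.4 kg.
Tool frame: the origin (TCP) lies midway between the tips of the shut fingers; the grasp point (between the pads) lies 19 mm behind it; z points along the fingers, y is the line along which they close (so a half turn about z gives the same grasp; the last joint's range is limited). The gripper opens to 87 mm and grips with 3 to 60 N. Pads are 19 mm wide; open, the fingers measure 117 mm over their backs; the gripper's body (75 mm by 190 mm) begins 51 mm behind the grasp point.
Start: joints at [-1.261, 0.332, -0.065, 1.46, 0.022, 1.35, -0.088], TCP at [0.204, 0.591, 0.223] pointing down, gripper open.
Joint ranges: [-2.6, 2.6], [-0.5, 2.12], [-1.47, 1.34], [0.16, 2.42], [-1.27, 4.41], [0.06, 2.06], [-2.6, 2.6]. Speed limits (rad/s): [2.22, 2.22, 2.79, 2.79, 3.14, 3.14, 3.14].

## Interface

Orientations are given as [roll, pitch, yaw] about the fixed x, y, z axes, in that order (R = Rz(yaw) Ry(pitch) Rx(roll)).
In Python, from cell import reach, move_linear, goto_joints, open_gripper, grab, sleep, inverse_kinematics, observe, grab_frame, MotionError, job_done, spot_in gives the robot as it stands. Calls block until the motion is done:
- reach(position, orientation): joint-space move of the TCP to a pose.
- move_linear(position, rot=None, max_speed=0.15, stop_force=None): straight line of the TCP; rot=None keeps the orientation; max_speed is the mean speed in m/s. With stop_force (N) it stops when the force on the tool has changed by that much, and returns True; else False.
- goto_joints(angles): joint-space move.
- open_gripper() and grab(): open the fingers fully, or close them until they stop; the grip force is fixed at half the most.
- sleep(seconds).
- inverse_kinematics(position, orientation): joint angles nearest the present ones, or None.
- observe(): the state.
- grab_frame(name): name is "scene" or "top"; returns a dict with "img" (400x640x3 uint8, blue, green, red), "intrinsics" (3x3 intrinsics, pixels), "eye" and "orientation" of the camera in the world. Camera axes: x right, y down, z forward; pixel columns grow to the right and rows downward; lengths in m; the calibration is good to about 2 mm. A picture is of the moment at which its call begins. There is no depth.
A pose or a line that the arm cannot do raises MotionError and nothing moves.
- job_done(): hands the job in; it is judged then, once.
Trained networks look in the newest picture that a camera, given by its name, has taken for a name from the list of things; names that differ only in an ending like _2 or _b are one class to them, and where a whole thing is asked for, a point or a joint stands for the part that bears it (a point fixed in the world has none). Each returns a list of dicts, best first, with "score" (0 to 1); they miss things now and then, are a little off and sometimes report something else, mostly with a low value. They report only what shows in the picture. A call takes as long as a camera call.
- spot_in(camera, thing): "point" ([x, y, z] in m, in the coordinates of the camera as it stood for that picture, good to about 4 mm: the middle of the surface that is visible of it).
The state is a dict: "t": time; "joint_pos": joint angles; "qvel": joint speeds; "joint_torque": joint torques, N m; "eef_pos": TCP position; "tcp_rot": TCP orientation; "contact_force": force on the tool from outside, world axes, zero at the start; "wrist_torque": the same for the moment, N m; "grip_width": finger opening in m; "grasp_force": force on a finger pad.
Only numpy, scipy, OpenCV 4.12 (cv2) and the standard library are available. Lean on these libraries where they do the work, as an engineer would, in place of code of your own. Each camera call takes 0.05 s, during which the arm holds its last target. There are 200 camera calls.

## Task

Two small bench presses stand on the conservator's table, and only one of them has a painted wooden panel lying under its pressing plate. Turn the T-handle of that press clockwise (seen from above) until its plate is fully down on the panel and the torque-limiting handle starts to slip on its collar, then stop after a short but plain slip (say 10 to 25 degrees, never more than an eighth of a turn), and let go. Leave the handle of the empty press alone.

Things in the scene. Friction and masses are not known exactly. Their poses are not given: they have to be found in the camera images.
- press_handle (a point): Centre of the black T-handle bar (90 long, 14 thick, 26 mm high; x along its length, z up) of the press with the painted wooden panel (260 x 110 mm) under its plate; on the upright turning axis, half-way up the bar, 189 mm above the table. Pinch it here across its thickness. Below this point: dark 34 mm hub at 21 mm, steel 60 mm collar at 38 mm, grey bridge (46 x 190 mm) at 53 mm.
- press_spindle (a joint): Turn of that press's spindle and steel collar, rad, growing clockwise seen from above; starts at 0.2 to 0.7. It turns with the handle (light drag, 0.05 N m) and lowers the plate, up to a dead stop at 1.0: plate fully down on the panel. There the bar, not yet slipped, lies parallel to the bridge. It stays where it is left.
- press_slip (a joint): Turn of that handle relative to its collar, rad, growing clockwise; 0 while both turn together (white line on the hub meets black line on the collar). Once the spindle has stopped, the torque limiter slips at about 0.16 N m and this grows as the handle is turned on, without springing back. Turning back does not undo it but loosens the spindle.
- spare_bar_end (a point): One end of the handle bar of the empty press (45 mm out from its turning axis, half-way up the bar, 189 mm above the table). That press is just like the other but has no panel under its plate; leave it alone.

How it is judged:
By the outcome, as a careful person would: the job done as asked, in the order asked, and still so for the second after the job is handed in, with the robot touching nothing.
It also fails if it takes over 35 s, if anything falls off the work surface, if the arm or the gripper's body presses on something with over 40 N, if the wrist force passes 120 N, or if a joint passes its speed limit or range.

## Working session

There is one attempt and no reset: what is moved stays moved. The work goes in short steps, each a Python script; the robot and the scene stay as the last script left them, time stands still between calls to the robot, and variables do not carry over. Pictures are saved under pics/ and viewed, at most 10 in all, crops included, and the job is handed in when it is done.

```bash
ls; mkdir -p pics
cat > h.py <<'E'
import numpy as np, cv2
from cell import *
from scipy.spatial.transform import Rotation as R
def rot(o):
    o=np.array(o,float)
    if o.shape==(3,3): return o
    return R.from_euler('xyz',o).as_matrix() if o.size==3 else R.from_quat(o).as_matrix()
def spots(cam,thing,f):
    return [(round(s['score'],2),np.round(rot(f['orientation'])@np.array(s['point'])+f['eye'],4).tolist()) for s in spot_in(cam,thing)]
def pix(f,p):
    c=rot(f['orientation']).T@(np.array(p)-f['eye']); q=np.array(f['intrinsics'])@c; return np.round(q[:2]/q[2],1)
def ray(f,u,v,z):
    d=rot(f['orientation'])@np.linalg.inv(f['intrinsics'])@np.array([u,v,1.]); e=np.array(f['eye']); return e+d*(z-e[2])/d[2]
E
python3 - <<'E'
from h import *
for c in ('top','scene'):
    f=grab_frame(c); cv2.imwrite(f'pics/{c}0.png',f['img'])
    print(c,f['eye'],f['orientation'],f['intrinsics'])
    for t in ('press_handle','spare_bar_end','press_spindle','press_slip'): print(t,[(s,p,pix(f,p)) for s,p in spots(c,t,f)])
o=observe();print(o['t'],o['eef_pos'],o['tcp_rot'],o['grip_width'])
E
```

```text
pics
top [0.44537668 0.02376427 1.08032446] [-3.03997543 -0.0275116  -1.59114148] [[415.15484379   0.         323.18800004]
 [  0.         415.15484379 205.9507764 ]
 [  0.           0.           1.        ]]
press_handle [(0.64, [0.5351, -0.2113, 0.2011], array([420.6, 204. ]))]
spare_bar_end []
press_spindle [(0.59, [0.5434, -0.2135, 0.169], array([417.7, 201.8]))]
press_slip [(0.56, [0.5404, -0.2172, 0.2004], array([423.1, 201.5]))]
scene [ 0.8297556  -0.47674309  0.75212131] [-2.31830318 -0.00864066  0.54177077] [[370.90003096   0.         325.1248483 ]
 [  0.         370.90003096 203.93183822]
 [  0.           0.           1.        ]]
press_handle [(0.58, [0.5438, -0.2238, 0.197], array([256.4, 295.4]))]
spare_bar_end [(0.58, [0.5536, 0.2407, 0.2011], array([376.4, 160.2]))]
press_spindle [(0.69, [0.5499, -0.2184, 0.1786], array([262.2, 300.6]))]
press_slip [(0.98, [0.5473, -0.2148, 0.1931], array([261.4, 293.8]))]
0.5 [0.20415781 0.59072968 0.22255779] [ 3.14152158e+00 -2.71788736e-05  2.80879251e+00] 0.08691467958462193
```

View pics/top0.png

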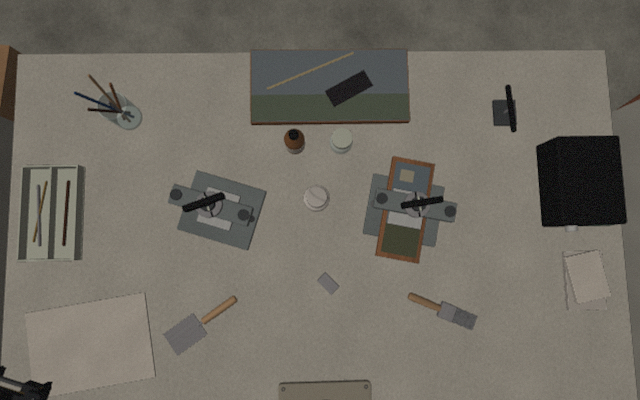

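View pics/scene0.png

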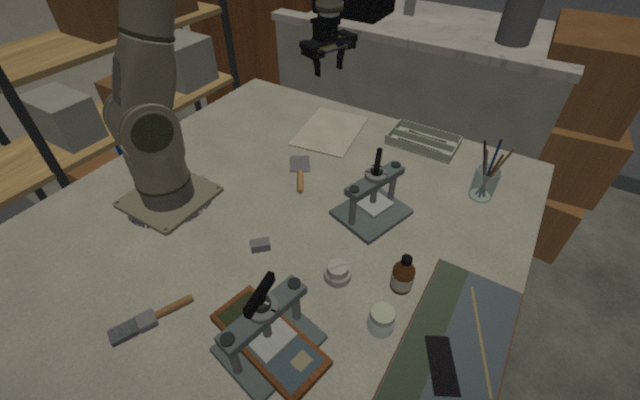

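The panelled press is the right-hand one in the top view: bar at about (421,203), bridge from (381,199) to (450,211), panel beneath it. The spare press is at about (205,202) with no panel. Next I'll measure the axis and angles on enlarged crops.

Run:
```python
from h import *
a=cv2.imread('pics/top0.png')[180:230,365:465]; b=cv2.imread('pics/scene0.png')[260:350,205:315]
a=cv2.resize(a,None,fx=6,fy=6,interpolation=cv2.INTER_CUBIC);b=cv2.resize(b,(330,270),interpolation=cv2.INTER_CUBIC)
im=np.zeros((570,600,3),np.uint8);im[:300]=a;im[300:,:330]=b
cv2.imwrite('pics/crop1.png',cv2.convertScaleAbs(im,alpha=1.8))
```

```text
(no output)
```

View pics/crop1.png

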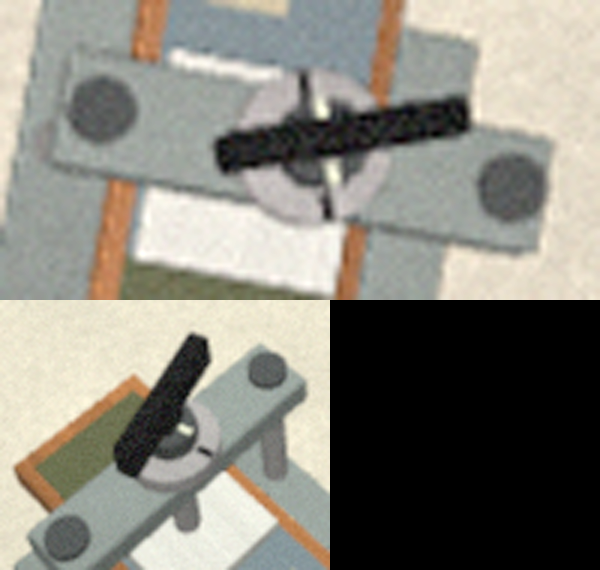

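Run:
```python
from h import *
f=grab_frame('top'); g=grab_frame('scene')
L=ray(f,402.3,205.5,.195);Rr=ray(f,442.3,198.8,.195); c=(L+Rr)/2
b1=ray(f,382,198.3,.14);b2=ray(f,450.3,211.3,.14)
ang=lambda d:np.degrees(np.arctan2(d[1],d[0]))
print('bar',L,Rr,np.linalg.norm(L-Rr),c,ang(L-Rr)); print('bridge',b1,b2,ang(b1-b2),(b1+b2)/2)
P=[np.array(q['intrinsics'])@rot(q['orientation']).T@np.c_[np.eye(3),-np.array(q['eye'])] for q in (f,g)]
X=cv2.triangulatePoints(P[0],P[1],np.array([422.3,202.2]),np.array([260.,295.]));print('tri',X[:3].T/X[3])
for cam,q in (('top',f),('scene',g)):
    print(cam,[spots(cam,t,q) for t in('press_handle','press_slip','press_spindle')],pix(q,c))
th=np.radians(ang(L-Rr)); c[2]=.189
for k in (0,1):
    y=th-np.pi*k; print(k,y)   # yaw with tool y perpendicular to bar, roll pi
    for d in (0,.35,.7):
        for z in (.3,.174): 
            q=inverse_kinematics([c[0],c[1],z],[np.pi,0,y-d]); print(d,z,None if q is None else np.round(q,2))
print(observe()['t'])
```

```text
bar [ 0.53315567 -0.1730542   0.195     ] [ 0.54620736 -0.26072835  0.195     ] 0.08864029757130533 [ 0.53968152 -0.21689127  0.195     ] 98.46720717183155
bridge [ 0.55600042 -0.13917887  0.14      ] [ 0.52330146 -0.29547108  0.14      ] 78.18320810119332 [ 0.53965094 -0.21732498  0.14      ]
tri [[ 0.54195222 -0.21725395  0.18821573]]
top [[(0.64, [0.5347, -0.2137, 0.2015])], [(0.8, [0.5377, -0.2169, 0.1986])], [(0.95, [0.5412, -0.2143, 0.1714])]] [422.3 202.1]
scene [[(0.93, [0.544, -0.2232, 0.1974])], [], [(0.93, [0.5502, -0.2221, 0.1787])]] [257.1 292.1]
0 1.7185769703918343
0 0.3 [-0.3   0.24  0.74  1.49 -0.16  1.48  0.58]
0 0.174 [-0.55  0.45  1.11  1.69 -0.42  1.27  0.79]
0.35 0.3 [-0.66  0.45  1.33  1.5  -0.43  1.53  0.46]
0.35 0.174 [-0.55  0.44  1.1   1.69 -0.41  1.27  0.44]
0.7 0.3 [-0.65  0.42  1.29  1.5  -0.4   1.52  0.09]
0.7 0.174 [-0.55  0.44  1.1   1.69 -0.41  1.27  0.09]
1 -1.4230156831979588
0 0.3 [-0.59  0.35  1.17  1.5  -0.33  1.5  -2.42]
0 0.174 [-0.58  0.48  1.17  1.69 -0.46  1.28 -2.32]
0.35 0.3 None
0.35 0.174 [-0.65  0.6   1.33  1.69 -0.6   1.33 -2.56]
0.7 0.3 [ 1.26  0.54 -1.39  1.41  0.53  1.62  2.53]
0.7 0.174 [ 1.22  0.57 -1.24  1.6   0.55  1.37  2.51]
0.9
```

Run:
```python
from h import *
X,Y=.540,-.217; y0=np.radians(98.5)
o=observe();move_linear([.204,.591,.32])
reach([X,Y,.30],[np.pi,0,y0]); o=observe();print(o['t'],o['eef_pos'],o['tcp_rot'],o['joint_pos'])
print(move_linear([X,Y,.174],max_speed=.1,stop_force=8))
o=observe();print(o['t'],o['eef_pos'],o['contact_force'],o['wrist_torque'])
for c in('scene','top'): cv2.imwrite(f'pics/{c}1.png',grab_frame(c)['img'])
a=cv2.imread('pics/scene1.png')[160:360,150:400];cv2.imwrite('pics/crop2.png',cv2.convertScaleAbs(cv2.resize(a,(750,600)),alpha=1.8))
```

```text
4.7667 [ 0.54042385 -0.21615371  0.29984229] [-3.14139586e+00 -1.86120173e-04  1.72066799e+00] [-0.63184106  0.40248539  1.25393048  1.50046935 -0.38203666  1.51393988
  0.76940323]
False
6.175 [ 0.54027649 -0.21722099  0.17456632] [ 0.03411645 -0.07161888 -0.00395013] [-0.03962641  0.03922745 -0.00499413]
```

View pics/crop2.png

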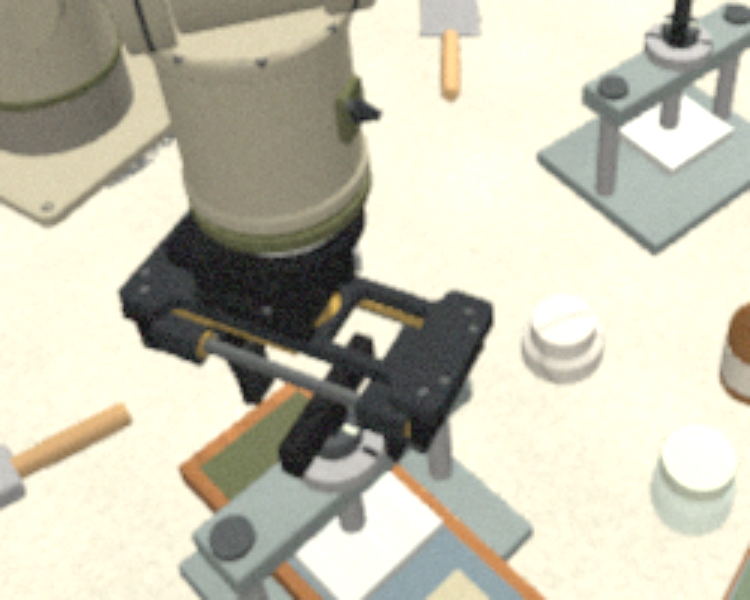

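The open fingers straddle the bar (crop (330,410)) along its thickness, clear of bolts and bridge. I'll grip, then turn in steps with the last joint while watching the torque.

Run:
```python
from h import *
p=lambda o,s='':print(s,round(o['t'],2),'yaw',np.round(np.degrees(o['tcp_rot'][2]),2),'Mz',np.round(o['wrist_torque'],3),np.round(o['contact_force'],1),round(o['grip_width'],4),round(o['grasp_force'],1))
grab(); o=observe();p(o,'grab'); q=np.array(o['joint_pos'])
done=0
for d in [8,14,17,20,22,24,26,28]:
    t=q.copy(); t[6]-=np.radians(d); goto_joints(t); p(observe(),d)
g=grab_frame('scene');cv2.imwrite('pics/scene2.png',g['img'])
a=g['img'][260:350,205:315];cv2.imwrite('pics/crop3.png',cv2.convertScaleAbs(cv2.resize(a,(660,540),interpolation=cv2.INTER_CUBIC),alpha=1.8))
```

```text
grab 7.44 yaw 98.56 Mz [-0.322 -1.356 -0.051] [ 7.2 -0.8 -4.1] 0.0136 29.9
8 7.7 yaw 90.75 Mz [-0.219  0.079 -0.024] [ 0.2 -0.8 -0.6] 0.0141 30.0
14 7.95 yaw 84.86 Mz [-0.077  0.185 -0.062] [ 0.2 -0.9 -0.1] 0.0142 30.0
17 8.2 yaw 81.8 Mz [-0.123  0.315 -0.045] [-0.7  0.3 -1.4] 0.0141 30.0
20 8.45 yaw 78.75 Mz [-0.081  0.43  -0.07 ] [-1.2  0.2 -0.3] 0.0137 30.0
22 8.7 yaw 76.68 Mz [-0.045  0.575  0.011] [-1.1 -0.2 -0.4] 0.0135 30.0
24 8.95 yaw 74.65 Mz [ 0.043  0.857 -0.066] [-2.2  0.7  0.5] 0.014 30.0
26 9.2 yaw 72.64 Mz [ 0.135  1.014 -0.019] [-2.9  0.5  0.8] 0.0139 30.0
28 9.45 yaw 70.63 Mz [ 0.193  1.205 -0.039] [-3.5  0.1  1. ] 0.0139 30.0
```

View pics/crop3.png

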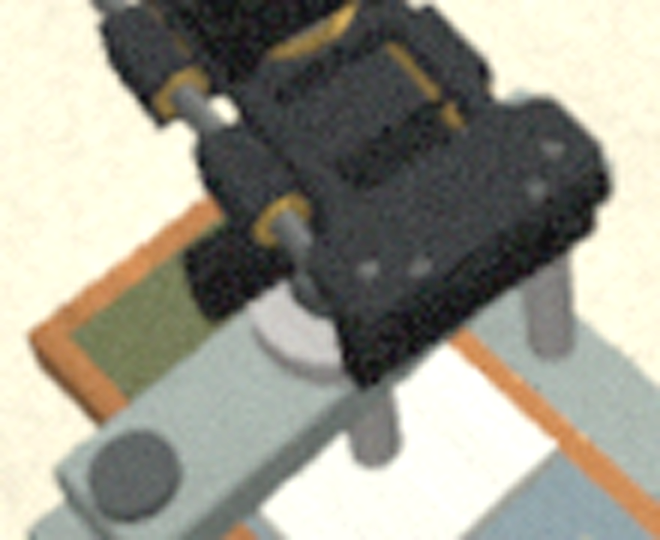

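The gripper hides the hub, but the bar follows the grip (grip width steady at 14 mm, low forces). I'll turn to about 37° in total, which is about 17° past parallel with the bridge, then release and look.

Run:
```python
from h import *
q=np.array(observe()['joint_pos'])
for d in (4,8.8):
    t=q.copy(); t[6]-=np.radians(d); goto_joints(t); o=observe();print(o['t'],np.degrees(o['tcp_rot'][2]),o['wrist_torque'],o['contact_force'],o['grip_width'])
open_gripper(); o=observe(); e=o['eef_pos']
move_linear([e[0],e[1],.32],max_speed=.1)
reach([.45,.0,.40],o['tcp_rot']); print(observe()['t'])
ims=[]
f=grab_frame('top');cv2.imwrite('pics/top3.png',f['img']);g=grab_frame('scene');cv2.imwrite('pics/scene3.png',g['img'])
im=np.zeros((570,600,3),np.uint8);im[:300]=cv2.resize(f['img'][180:230,365:465],(600,300),interpolation=cv2.INTER_CUBIC)
im[300:,:330]=cv2.resize(g['img'][260:350,205:315],(330,270),interpolation=cv2.INTER_CUBIC)
cv2.imwrite('pics/crop4.png',cv2.convertScaleAbs(im,alpha=1.8))
```

```text
9.75 66.75369755950058 [ 0.28068896  1.213161   -0.05108941] [-3.74782939  0.56950084  1.84105181] 0.013874323069990651
10.0 62.03798150798065 [ 0.45306923  1.38970507 -0.0485394 ] [-5.24476906  1.58622079  2.34734041] 0.013402371419098348
13.9333
```

View pics/crop4.png

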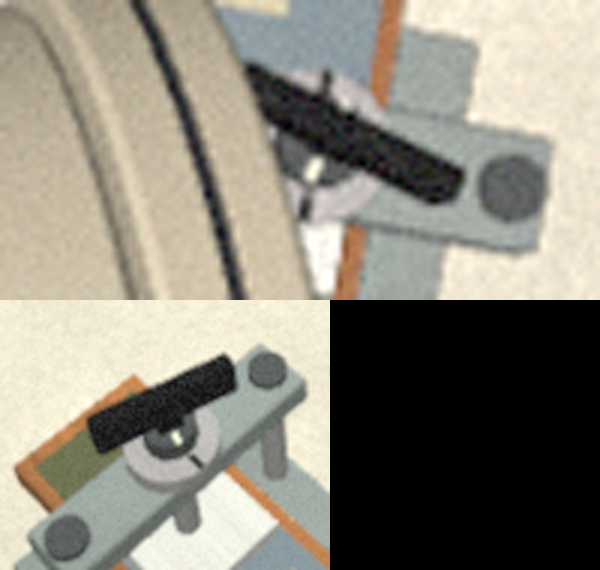

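The bar now runs from crop (255,80) to (455,185), about 17° past the bridge. The collar's black line, (327,82) to (305,207), has turned about 21° and is square to the bridge, so the spindle is at its stop. The robot is clear of everything, so I'm handing in.

```bash
python3 -c "
from cell import *
print(job_done())"
```

```text
the job is handed in; nothing more can be done
None
```

I turned the handle of the press with the panel clockwise to its stop and about 17° of slip beyond (measured from the final top view), then let go. The empty press was left alone, and the job was handed in at about 14 s.

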